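# Make up the two holiday-cabin trays

## Task

Make up the two cabin trays from the stock on the wooden board between them. The wooden tray gets the garlic on its large black spot and the red tealight on its white spot; the blue tray gets the tin on its large black spot, the green tealight on its white spot and the spice jar on its yellow spot. Stand each thing upright, wholly within its spot, and leave the white tealight and the pen where they are.

Things in the scene. Friction and masses are not known exactly. Their poses are not given: they have to be found in the camera images.
- wooden_tray: Brown wooden tray, fixed, 280 long (its x, within 12 degrees of world x) by 130 wide; on 6 high feet. Origin: centre of its underside (6 above the worktop); floor 8 above the origin, rim 12 above it and 7 thick. Flush round spots on its centre line: black, 88 across, centred at x = -50 (garlic); white, 68 across, at x = +60 (red tealight). Sizes in mm.
- blue_tray: Blue tray, fixed, 280 long (its x, within 12 degrees of world x) by 130 wide; on 6 high feet. Origin: centre of its underside (6 above the worktop); floor 8 above the origin, rim 12 above it and 7 thick. Flush round spots on its centre line: white, 68 across, centred at x = -90 (green tealight); black, 88 across, at x = 0 (tin); yellow, 68 across, at x = +90 (spice jar). Sizes in mm.
- tin: Closed upright round food tin, white with a blue band and a metal top, 57 across, 72 high, loose, 0.15 to 0.25 kg. Origin: centre of its underside; z up. At the start it is on a fixed wooden board, 390 (y) by 310 (x), whose top is 20 above the worktop. Sizes in mm.
- garlic: Pinkish-white garlic bulb standing on its root end, about 49 across at its widest (some 20 above its underside), 51 high with the narrow tip up, loose, about 0.04 kg. Origin: centre of its underside; z up. At the start it is on a fixed wooden board, 390 (y) by 310 (x), whose top is 20 above the worktop. Sizes in mm.
- spice_jar: Upright round glass spice jar with dark contents and a dark brown cap, 41 across, 105 high, loose, about 0.11 kg. Origin: centre of its underside; z up. At the start it is on a fixed wooden board, 390 (y) by 310 (x), whose top is 20 above the worktop. Sizes in mm.
- red_tealight: Red tealight candle: a round metal cup with red wax, 38 across, 15 high, loose. Origin: centre of its underside; z up. At the start it is on a fixed wooden board, 390 (y) by 310 (x), whose top is 20 above the worktop. Sizes in mm.
- green_tealight: Green tealight candle: a round metal cup with green wax, 38 across, 15 high, loose. Origin: centre of its underside; z up. At the start it is on a fixed wooden board, 390 (y) by 310 (x), whose top is 20 above the worktop. Sizes in mm.
- white_tealight: White tealight candle: a round metal cup with white wax, 38 across, 15 high, loose. Origin: centre of its underside; z up. To be left where it stands. At the start it is on a fixed wooden board, 390 (y) by 310 (x), whose top is 20 above the worktop. Sizes in mm.
- pen: Blue pen lying flat on the board between the things of the stock, roughly along world y, 145 long (its y), 12 wide, 9 high, loose. Origin: under its middle. To be left where it lies. At the start it is on a fixed wooden board, 390 (y) by 310 (x), whose top is 20 above the worktop. Sizes in mm.

How it is judged:
By the outcome, as a careful person would: the job done as asked, in the order asked, and still so for the second after the job is handed in, with the robot touching nothing.
It also fails if it takes over 136 s, if anything falls off the work surface, if the arm or the gripper's body presses on something with over 40 N, if the wrist force passes 120 N, or if a joint passes its speed limit or range.

## Robot

A 7-joint arm with a two-finger parallel gripper is mounted at the origin on a cart in front of the work surface, level with it; the furniture and walls round the work are solid. World frame = base frame: x ahead of the robot, y to its left, z up, the work surface at z = 0. Lengths are in m, angles in degrees, forces in N, time in s.
With the tool pointing down it reaches from about 0.425 to 1.025 m from the base axis. Payload 9.4 kg.
Tool frame: the origin (TCP) lies midway between the tips of the shut fingers; the grasp point (between the pads) lies 19 mm behind it; z points along the fingers, y is the line along which they close (so a half turn about z gives the same grasp; the last joint's range is limited). The gripper opens to 93 mm and grips with 3 to 60 N. Pads are 15 mm wide; open, the fingers measure 128 mm over their backs; the gripper's body (75 mm by 188 mm) begins 65 mm behind the grasp point.
Start: joints at [59.318, 34.337, -0.143, 91.639, 0.103, 54.024, -4.572], TCP at [0.321, -0.65, 0.219] pointing down, gripper open.
Joint ranges: [-147.43, 147.43], [-19.82, 112.94], [-74.19, 73.91], [6.32, 146.72], [-59.91, 239.91], [6.04, 106.73], [-150.56, 150.56]. Speed limits (degrees/s): [127.2, 127.2, 172.46, 172.46, 180, 180, 180].

## Interface

Orientations are given as a 3x3 rotation matrix whose columns are the frame's x, y, z axes.
In Python, from station import state, snapshot, finish_job gives the robot as it stands.
- The arm moves only by the shell command python3 -m handwheel 'ROWS' [FORCE]. ROWS is JSON, a list of rows, each a list of 3 entries, a list of its own where there are three numbers: the shift along the tool's x, y, z in units of 0.4 m (1.0 is 0.4 m), then the turn about the tool's z in units of 180 degrees (1.0 is 180 degrees), then the finger opening in mm, from 0 to 93. A call has 1 to 8 rows; each row is the pose to reach, as a shift and turn from the pose commanded when the call began, along the tool's axes at that moment, turning the shorter way round; what a row does not reach only later rows make up. A row lasts 1/12 s, in which the tool goes at most 41.7 mm and 7.16 degrees, less where a joint would pass 70% of its speed; a pose out of reach is approached as far as the arm can. A call with a number of a shift or a turn outside -1 to 1 is refused whole. A call with a gripper value outside its range is refused whole. The fingers move at their own pace and stop on an object; FORCE is the grip in N (left out, the last holds). Time passes only in rows, so rows that repeat a pose let the fingers close. It gives the time, the measured TCP pose, the force, the opening and the grip force at its end, in the units of the state.
- state(): the state, without advancing time (a new reading comes with each control period).
- snapshot(name): name is "scene" or "top"; returns a dict with "img" (384x512x3 uint8, red, green, blue), "intrinsics" (3x3 intrinsics, pixels), "distortion" ([k1, k2, p1, p2, k3] as OpenCV has them; the pictures are not rectified), "pose" (4x4, takes a point from camera to world coordinates). Camera axes: x right, y up, looking along -z (the intrinsics and any distortion apply to the point x, -y, -z); pixel columns grow to the right and rows downward; lengths in m; the calibration is good to about 2 mm. A picture is of the moment at which its call begins. There is no depth.
- finish_job(): hands the job in; it is judged then, once.
The state is a dict: "clock": time; "qpos": joint angles; "qd": joint speeds; "joint_torque": joint torques, N m; "position": TCP position; "orientation": TCP orientation; "wrist_force": force on the tool from outside, world axes, zero at the start; "torque": the same for the moment, N m; "gripper_width": opening from 0.0 (shut) to 1.0 (fully open); "finger_force": force on a finger pad.
Only numpy, scipy, OpenCV 4.12 (cv2) and the standard library are available. Lean on these libraries where they do the work, as an engineer would, in place of code of your own. Each camera call takes 0.05 s, during which the arm holds its last target. There are 200 camera calls.

## Working session

There is one attempt and no reset: what is moved stays moved. The work goes in short steps, Python scripts to look and compute and a shell command to move; the robot and the scene stay as the last step left them, time stands still between calls to the robot, and variables do not carry over. Pictures are saved under pics/ and viewed, at most 14 in all, crops included, and the job is handed in when it is done.

```bash
mkdir -p pics
python3 - <<'E'
from station import state,snapshot
import cv2,numpy as np
s=state();print(s['clock'],s['position'],np.round(s['orientation'],3).tolist(),s['gripper_width'])
for n in("scene","top"):
    d=snapshot(n);cv2.imwrite(f'pics/{n}0.png',cv2.resize(d['img'][:,:,::-1],(800,600),interpolation=cv2.INTER_CUBIC))
    print(n,np.round(d['intrinsics'],2).tolist(),d['distortion'],np.round(d['pose'],3).tolist())
E
```

```text
0.0 [ 0.32086441 -0.64958187  0.21777046] [[0.897, 0.443, -0.001], [0.443, -0.897, 0.001], [-0.0, -0.002, -1.0]] 1.0004811984001423
scene [[422.74, 0.0, 254.42], [0.0, 422.74, 187.9], [0.0, 0.0, 1.0]] [-0.0559167  0.         0.         0.         0.       ] [[-0.643, 0.543, -0.54, 0.002], [-0.766, -0.44, 0.469, 0.424], [0.017, 0.715, 0.699, 0.704], [0.0, 0.0, 0.0, 1.0]]
top [[460.11, 0.0, 258.55], [0.0, 460.11, 191.78], [0.0, 0.0, 1.0]] [0.05239272 0.         0.         0.         0.        ] [[0.014, 0.994, -0.106, 0.377], [-1.0, 0.015, 0.005, -0.04], [0.006, 0.106, 0.994, 1.412], [0.0, 0.0, 0.0, 1.0]]
```

View pics/top0.png

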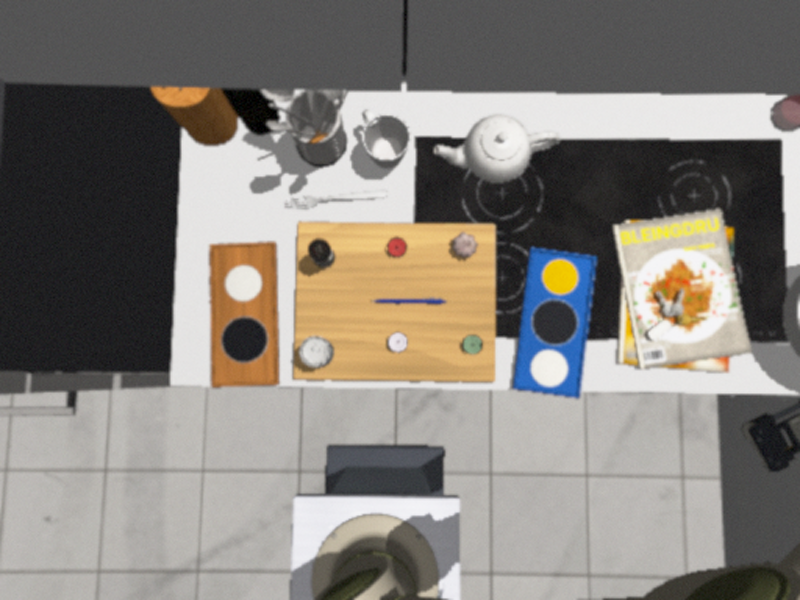

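View pics/scene0.png

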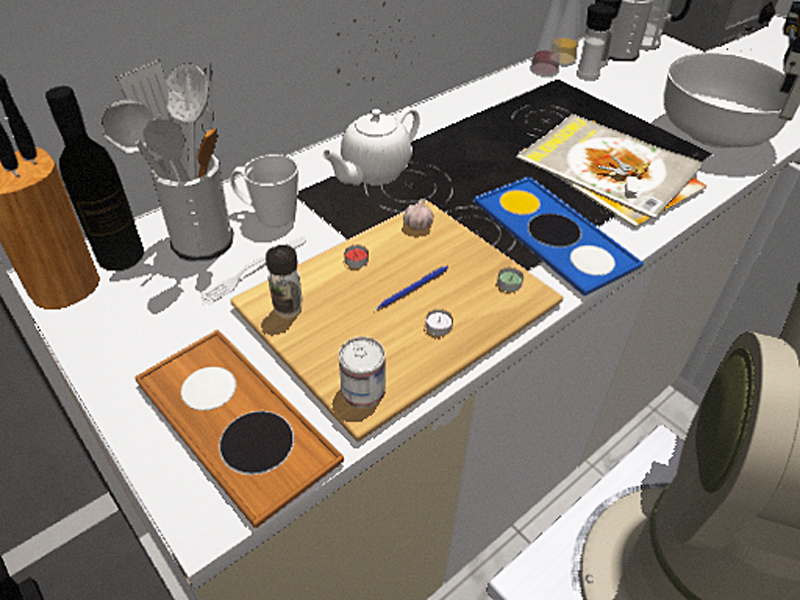

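The top view (800x600) shows:
- **Wooden tray on the left:** white spot (243,283), black spot (244,339).
- **Blue tray on the right:** yellow spot (560,277), black spot (554,322), white spot (549,369).
- **Stock on the board:** jar (320,250), red tealight (397,247), garlic (464,244), tin (316,352), white tealight (398,342), green tealight (472,344), pen (410,301).

The scene view agrees with this layout.

```bash
cat > h.py <<'E'
import cv2,numpy as np
from station import state,snapshot
def ray(d,uv):
    p=cv2.undistortPoints(np.array([[uv]],float),np.array(d['intrinsics']),np.array(d['distortion']))[0,0]
    T=np.array(d['pose']);v=T[:3,:3]@np.array([p[0],-p[1],-1]);return T[:3,3],v
def on(d,uv,z):
    o,v=ray(d,uv);return o+v*(z-o[2])/v[2]
def blob(mask,c,r=14):
    """largest contour of mask within r px of c -> ellipse/moments centre, bbox"""
    m=np.zeros_like(mask);x,y=map(int,c);m[y-r:y+r+1,x-r:x+r+1]=mask[y-r:y+r+1,x-r:x+r+1]
    cs,_=cv2.findContours(m,cv2.RETR_EXTERNAL,cv2.CHAIN_APPROX_NONE)
    k=max(cs,key=cv2.contourArea);h=cv2.convexHull(k);M=cv2.moments(h)
    return (M['m10']/M['m00'],M['m01']/M['m00']),cv2.boundingRect(k),k
def masks(img):
    H,S,V=cv2.split(cv2.cvtColor(img,cv2.COLOR_RGB2HSV))
    f=lambda b:(b.astype(np.uint8)*255)
    return dict(white=f((S<60)&(V>150)),gray=f((S<75)),black=f(V<75),yellow=f((H>20)&(H<32)&(S>150)&(V>150)),
      red=f(((H<6)|(H>172))&(S>110)),green=f((H>40)&(H<90)&(S>40)),notwood=f((S<75)|(V<90)|(H<6)|(H>35)))
E
python3 - <<'E'
from h import *
d=snapshot("top");e=snapshot("scene");m=masks(d['img']);n=masks(e['img']);k=.64
for nm,mk,c,z,r in[("Wwhite",'white',(243,283),.014,16),("Wblack",'black',(244,339),.014,20),("Byel",'yellow',(560,277),.014,18),("Bblack",'black',(554,322),.014,18),("Bwhite",'white',(549,369),.014,15),
 ("red",'notwood',(397,247),.035,12),("green",'notwood',(472,344),.035,12),("whiteT",'notwood',(398,342),.035,12),("garlic",'notwood',(464,244),.04,14),("tin",'notwood',(316,352),.092,16),("jar",'notwood',(320,250),.125,16),("pen",'notwood',(410,301),.028,28)]:
    uv,b,_=blob(m[mk],(c[0]*k,c[1]*k),r)
    lo=on(d,(b[0],b[1]+b[3]),z);hi=on(d,(b[0]+b[2],b[1]),z)
    print(nm,np.round(uv,1),b,np.round(on(d,uv,z),4),'ext',np.round(abs(hi-lo)[:2],3))
for nm,mk,c,z,r in[("Wwhite",'white',(208,388),.014,20),("Wblack",'black',(257,442),.014,30),("Byel",'yellow',(520,202),.014,18),("Bblack",'black',(554,230),.014,18),("Bwhite",'white',(593,260),.014,16),
 ("red",'notwood',(356,256),.028,12),("green",'notwood',(510,280),.028,12),("whiteT",'notwood',(439,323),.028,13)]:
    uv,b,_=blob(n[mk],(c[0]*k,c[1]*k),r);print('S',nm,np.round(uv,1),b,np.round(on(e,uv,z),4))
A=d['img'];E=e['img']
cr=lambda I,c,w:cv2.resize(I[int(c[1]*k)-w:int(c[1]*k)+w,int(c[0]*k)-w:int(c[0]*k)+w],(260,260),interpolation=cv2.INTER_NEAREST)
M=np.vstack([np.hstack([cr(A,c,20) for c in((316,352),(320,250),(464,244))]),np.hstack([cr(E,c,32) for c in((362,372),(283,282),(418,217))])])
cv2.imwrite('pics/mos.png',M[:,:,::-1])
E
```

```text
Wwhite [155.4 180.8] (144, 170, 24, 23) [0.5558 0.2683 0.014 ] ext [0.072 0.07 ]
Wblack [155.9 216.9] (143, 204, 27, 27) [0.4457 0.2626 0.014 ] ext [0.083 0.078]
Byel [358.  176.8] (348, 167, 21, 21) [ 0.5776 -0.3509  0.014 ] ext [0.066 0.065]
Bblack [354.5 205.7] (342, 193, 26, 26) [ 0.4886 -0.3395  0.014 ] ext [0.081 0.08 ]
Bwhite [351.1 235.3] (340, 224, 24, 24) [ 0.3988 -0.3284  0.014 ] ext [0.073 0.073]
red [253.7 157.9] (249, 153, 11, 11) [ 0.6276 -0.0305  0.035 ] ext [0.034 0.033]
green [301.7 220.2] (296, 215, 12, 12) [ 0.4409 -0.177   0.035 ] ext [0.036 0.036]
whiteT [254.  218.8] (248, 212, 13, 14) [ 0.4432 -0.0344  0.035 ] ext [0.042 0.038]
garlic [296.9 156.5] (290, 149, 15, 16) [ 0.6332 -0.1611  0.04  ] ext [0.05  0.045]
tin [201.5 224.9] (191, 215, 22, 21) [0.4208 0.1151 0.092 ] ext [0.061 0.061]
jar [205.1 162.2] (198, 154, 16, 18) [0.5969 0.106  0.125 ] ext [0.052 0.044]
pen [263.2 192.2] (239, 190, 46, 5) [ 0.5243 -0.0608  0.028 ] ext [0.017 0.139]
S Wwhite [133.  248.2] (116, 235, 35, 28) [0.5566 0.2658 0.014 ]
S Wblack [163.7 282.7] (141, 264, 46, 39) [0.4464 0.2604 0.014 ]
S Byel [332.3 129. ] (320, 122, 25, 15) [ 0.5777 -0.3544  0.014 ]
S Bblack [354.5 146.8] (339, 137, 32, 21) [ 0.488  -0.3422  0.014 ]
S Bwhite [378.8 166.2] (365, 157, 29, 19) [ 0.399  -0.3305  0.014 ]
S red [227.6 163.8] (220, 157, 16, 15) [ 0.6295 -0.0332  0.028 ]
S green [325.5 179.2] (317, 172, 18, 16) [ 0.4415 -0.1785  0.028 ]
S whiteT [280.4 206.3] (272, 199, 18, 16) [ 0.4442 -0.037   0.028 ]
```

View pics/mos.png

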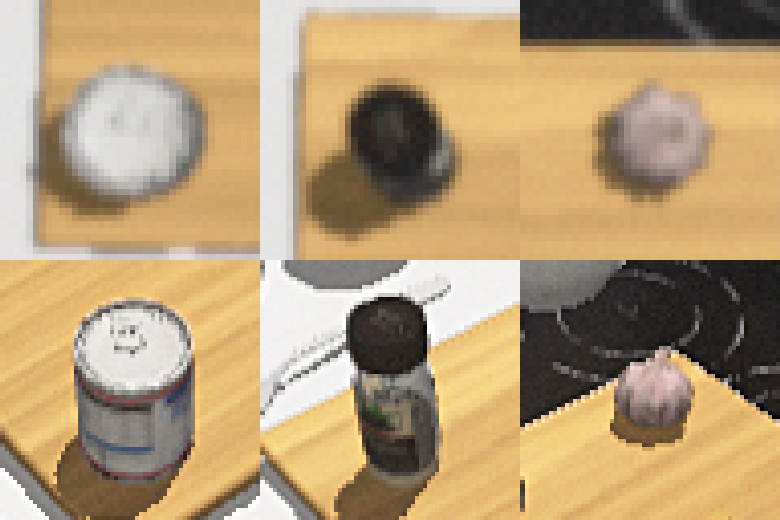

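The mosaic shows the three tall items upright: tin top disc at about (200.9,224.2) in the top view, jar cap at about (204,159.2), and garlic at about (297,156.5). I'll triangulate these from both views and start moving towards the garlic.

```bash
python3 - <<'E'
from h import *
d=snapshot("top");e=snapshot("scene")
for nm,a,b,z in[("tin",(200.9,224.2),(231.5,226.8),.092),("jar",(204,159.2),(179.8,162.3),.125),("garlic",(296.9,156.5),(267,139.5),.045)]:
    o,v=ray(d,a);p,w=ray(e,b);t=np.linalg.lstsq(np.c_[v,-w],p-o,rcond=None)[0]
    print(nm,np.round(on(d,a,z),4),np.round(on(e,b,z),4),'tri',np.round(o+v*t[0],4),np.round(p+w*t[1],4))
E
python3 -m handwheel '[[[0.62,-0.375,0],0.146,93],[[0.62,-0.375,0],0.146,93],[[0.62,-0.375,0],0.146,93],[[0.62,-0.375,0],0.146,93],[[0.62,-0.375,0],0.146,93],[[0.62,-0.375,0],0.146,93],[[0.62,-0.375,0],0.146,93],[[0.62,-0.375,0],0.146,93]]'
```

```text
tin [0.4229 0.117  0.092 ] [0.4216 0.1145 0.092 ] tri [0.4228 0.1169 0.0933] [0.421  0.1149 0.093 ]
jar [0.6054 0.1094 0.125 ] [0.606  0.1069 0.125 ] tri [0.6051 0.1092 0.1271] [0.6041 0.1079 0.1268]
garlic [ 0.6322 -0.1607  0.045 ] [ 0.6255 -0.156   0.045 ] tri [ 0.6335 -0.1613  0.0379] [ 0.6324 -0.1624  0.0378]
clock: 0.97
position: [0.483, -0.397, 0.2185]
orientation: [[1.0, 0.011, 0.002], [0.011, -1.0, 0.004], [0.002, -0.004, -1.0]]
wrist_force: [0.5, 0.1, -0.1]
gripper_width: 1.001
finger_force: 0.0
```

```bash
python3 -m handwheel '[[[0.38,-0.583,0],0.003,93],[[0.38,-0.583,0],0.003,93],[[0.38,-0.583,0],0.003,93],[[0.38,-0.583,0],0.003,93],[[0.38,-0.583,0],0.003,93],[[0.38,-0.583,0],0.003,93],[[0.38,-0.583,0],0.003,93],[[0.38,-0.583,0],0.003,93]]' 10
python3 -m handwheel '[[[0,0,0],0,93],[[0,0,0],0,93]]'
```

```text
clock: 1.63
position: [0.6327, -0.1646, 0.2182]
orientation: [[1.0, 0.0, 0.002], [0.0, -1.0, 0.003], [0.002, -0.003, -1.0]]
wrist_force: [1.3, 0.0, 0.7]
gripper_width: 0.998
finger_force: 0.0
clock: 1.8
position: [0.6285, -0.1734, 0.2185]
orientation: [[1.0, -0.01, -0.001], [-0.01, -1.0, -0.001], [-0.001, 0.001, -1.0]]
wrist_force: [-0.2, -0.0, 0.6]
gripper_width: 0.998
finger_force: 0.0
```

```bash
python3 -m handwheel '[[[0.01,-0.028,0.1],-0.003,93],[[0.01,-0.028,0.2],-0.003,93],[[0.01,-0.028,0.3],-0.003,93],[[0.01,-0.028,0.4],-0.003,93],[[0.01,-0.028,0.45],-0.003,93],[[0.01,-0.028,0.484],-0.003,93],[[0.01,-0.028,0.484],-0.003,93],[[0.01,-0.028,0.484],-0.003,93]]' 10
python3 -m handwheel '[[[0,0,0],0,40],[[0,0,0],0,40],[[0,0,0],0,40],[[0,0,0],0,40],[[0,0,0],0,40],[[0,0,0],0,40],[[0,0,0],0,40],[[0,0,0],0,40]]' 10
```

```text
clock: 2.47
position: [0.6328, -0.1628, 0.0254]
orientation: [[1.0, -0.002, -0.0], [-0.002, -1.0, -0.001], [-0.0, 0.001, -1.0]]
wrist_force: [0.7, -0.7, 0.5]
gripper_width: 1.002
finger_force: 0.0
clock: 3.13
position: [0.6331, -0.1613, 0.0251]
orientation: [[1.0, 0.0, 0.0], [0.0, -1.0, -0.0], [0.0, 0.0, -1.0]]
wrist_force: [0.5, -0.8, 3.6]
gripper_width: 0.501
finger_force: 10.0
```

```bash
python3 -m handwheel '[[[0,0,-0.1],0,40],[[0,0,-0.2],0,40],[[-0.05,-0.1,-0.3],0,40],[[-0.1,-0.2,-0.3],0,40],[[-0.13,-0.29,-0.3],0,40],[[-0.17,-0.38,-0.3],0,40],[[-0.2,-0.46,-0.3],0,40],[[-0.2,-0.46,-0.3],0,40]]' 
python3 -m handwheel '[[[-0.04,-0.1,0],0,40],[[-0.09,-0.2,0],0,40],[[-0.13,-0.3,0],0,40],[[-0.18,-0.4,0],0,40],[[-0.22,-0.5,0],0,40],[[-0.2675,-0.595,0],0,40],[[-0.2675,-0.595,0],0,40],[[-0.2675,-0.595,0],0,40]]'
python3 -m handwheel '[[[0,0,0],0,40],[[0,0,0],0,40],[[0,0,0],0,40]]'
```

```text
clock: 3.8
position: [0.55, 0.0306, 0.145]
orientation: [[1.0, 0.009, -0.002], [0.009, -1.0, 0.003], [-0.002, -0.003, -1.0]]
wrist_force: [-0.1, 0.1, -0.7]
gripper_width: 0.5
finger_force: 10.0
clock: 4.47
position: [0.4441, 0.2644, 0.1448]
orientation: [[1.0, 0.007, -0.001], [0.007, -1.0, 0.001], [-0.001, -0.001, -1.0]]
wrist_force: [0.1, 0.1, -0.7]
gripper_width: 0.501
finger_force: 10.0
clock: 4.72
position: [0.4469, 0.2588, 0.145]
orientation: [[1.0, -0.003, 0.0], [-0.003, -1.0, -0.001], [0.0, 0.001, -1.0]]
wrist_force: [1.2, -0.7, -1.0]
gripper_width: 0.502
finger_force: 10.0
```

```bash
python3 -m handwheel '[[[0,0,0.09],0,40],[[0,0,0.18],0,40],[[0,0,0.25],0,40],[[0,0,0.29],0,40],[[0,0,0.305],0,40],[[0,0,0.312],0,40],[[0,0,0.312],0,40],[[0,0,0.312],0,40]]' 
python3 -m handwheel '[[[0,0,0],0,55],[[0,0,0],0,68],[[0,0,0],0,68],[[0,0,0],0,68],[[0,0,0],0,68],[[0,0,-0.05],0,68],[[0,0,-0.15],0,68],[[0,0,-0.25],0,68]]'
python3 - <<'E'
from h import *
d=snapshot("top");e=snapshot("scene")
cv2.imwrite('pics/g1.png',cv2.resize(np.hstack([d['img'][130:260,120:320],e['img'][200:330,80:280]])[:,:,::-1],(800,260)))
E
```

```text
clock: 5.38
position: [0.4468, 0.2604, 0.0211]
orientation: [[1.0, -0.001, 0.001], [-0.001, -1.0, 0.001], [0.001, -0.001, -1.0]]
wrist_force: [-0.1, -0.5, -0.9]
gripper_width: 0.502
finger_force: 10.0
clock: 6.05
position: [0.4451, 0.26, 0.1204]
orientation: [[1.0, 0.0, -0.003], [0.0, -1.0, -0.002], [-0.003, 0.002, -1.0]]
wrist_force: [-0.2, 1.9, 0.3]
gripper_width: 0.731
finger_force: 0.0
```

View pics/g1.png

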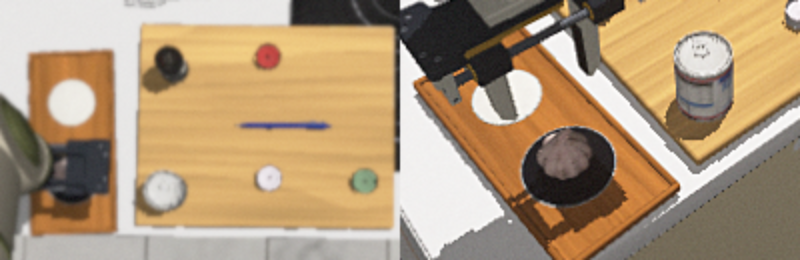

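The garlic is upright on the black spot at about (570,155) in the scene crop. The red tealight is next.

```bash
python3 -m handwheel '[[[0,0,-0.1],0,68],[[0.05,0.08,-0.1],0,68],[[0.1,0.17,-0.1],0,68],[[0.15,0.25,-0.1],0,68],[[0.2,0.33,-0.1],0,68],[[0.26,0.41,-0.1],0,68],[[0.31,0.49,-0.1],0,68],[[0.36,0.57,-0.1],0,68]]' 
python3 -m handwheel '[[[0.05,0.08,0],0,68],[[0.096,0.161,0],0,68],[[0.096,0.161,0],0,68],[[0.096,0.161,0],0,68],[[0.096,0.161,0],0,68],[[0.096,0.161,0],0,68]]'
python3 - <<'E'
from h import *
print(state()['position'])
d=snapshot("scene");n=masks(d['img'])
uv,b,_=blob(n['red'],(227.6,162),12);print(uv,b,on(d,uv,.035))
E
```

```text
clock: 6.82
position: [0.5906, 0.0309, 0.1598]
orientation: [[1.0, 0.0, -0.0], [0.0, -1.0, 0.0], [-0.0, -0.0, -1.0]]
wrist_force: [1.1, 0.4, 0.5]
gripper_width: 0.729
finger_force: 0.0
clock: 7.32
position: [0.6277, -0.0302, 0.1598]
orientation: [[1.0, 0.002, -0.001], [0.002, -1.0, 0.001], [-0.001, -0.001, -1.0]]
wrist_force: [0.2, 0.3, 0.2]
gripper_width: 0.729
finger_force: 0.0
[ 0.62770489 -0.0302127   0.15983571]
(227.49135802469135, 162.54814814814816) (221, 159, 14, 8) [ 0.62690978 -0.03106832  0.035     ]
```

```bash
python3 -m handwheel '[[[0,0,0.1],0,68],[[0,0,0.2],0,68],[[0,0,0.28],0,68],[[0,0,0.32],0,68],[[0,0,0.335],0,68],[[0,0,0.341],0,68],[[0,0,0.341],0,68],[[0,0,0.341],0,68]]' 
python3 -m handwheel '[[[0,0,0],0,30],[[0,0,0],0,30],[[0,0,0],0,30],[[0,0,0],0,30],[[0,0,0],0,30],[[0,0,0],0,30],[[0,0,0],0,30],[[0,0,0],0,30]]' 10
```

```text
clock: 8.03
position: [0.6292, -0.0313, 0.0251]
orientation: [[1.0, 0.001, 0.002], [0.001, -1.0, 0.0], [0.002, -0.0, -1.0]]
wrist_force: [-0.3, -0.1, -0.3]
gripper_width: 0.731
finger_force: 0.0
clock: 8.7
position: [0.6286, -0.0317, 0.0241]
orientation: [[1.0, 0.0, 0.0], [0.0, -1.0, 0.0], [0.0, -0.0, -1.0]]
wrist_force: [0.4, 0.9, 5.2]
gripper_width: 0.396
finger_force: 10.0
```

```bash
python3 -m handwheel '[[[0,0,-0.1],0,30],[[0,0,-0.2],0,30],[[0,0,-0.3],0,30],[[0,0,-0.4],0,30],[[0,0,-0.42],0,30],[[0,0,-0.42],0,30]]' 
python3 -m handwheel '[[[-0.02,-0.1,0],0,30],[[-0.05,-0.2,0],0,30],[[-0.07,-0.3,0],0,30],[[-0.1,-0.4,0],0,30],[[-0.12,-0.5,0],0,30],[[-0.15,-0.6,0],0,30],[[-0.17,-0.7,0],0,30],[[-0.181,-0.746,0],0,30]]'
python3 -m handwheel '[[[0,0,0.1],0,30],[[0,0,0.2],0,30],[[0,0,0.3],0,30],[[0,0,0.36],0,30],[[0,0,0.36],0,30],[[0,0,0.36],0,30]]'
```

```text
clock: 9.2
position: [0.6301, -0.0319, 0.195]
orientation: [[1.0, -0.0, 0.006], [-0.0, -1.0, 0.0], [0.006, -0.0, -1.0]]
wrist_force: [0.2, -0.6, -1.3]
gripper_width: 0.397
finger_force: 10.0
clock: 9.87
position: [0.5529, 0.2726, 0.1893]
orientation: [[1.0, 0.006, -0.004], [0.006, -1.0, 0.001], [-0.004, -0.001, -1.0]]
wrist_force: [0.1, 0.6, 0.1]
gripper_width: 0.4
finger_force: 10.0
clock: 10.37
position: [0.5544, 0.2657, 0.0454]
orientation: [[1.0, 0.0, -0.005], [0.0, -1.0, -0.003], [-0.005, 0.003, -1.0]]
wrist_force: [0.9, 0.9, 0.5]
gripper_width: 0.396
finger_force: 10.0
```

```bash
python3 -m handwheel '[[[0,0,0.03],0,30],[[0,0,0.05],0,30],[[0,0,0.065],0,30],[[0,0,0.074],0,30],[[0,0,0.074],0,30],[[0,0,0.074],0,30],[[0,0,0.074],0,45],[[0,0,0.074],0,60]]' 
python3 -m handwheel '[[[0,0,0],0,60],[[0,0,0],0,60],[[0,0,0],0,60],[[0,0,-0.05],0,60],[[0,0,-0.15],0,80],[[0,0,-0.25],0,93],[[0,0,-0.35],0,93],[[0,0,-0.35],0,93]]'
python3 -m handwheel '[[[0,0,0],0,93],[[0,0,0],0,93]]'
python3 - <<'E'
from h import *
d=snapshot("scene");cv2.imwrite('pics/r1.png',cv2.resize(d['img'][200:330,80:280][:,:,::-1],(600,390)))
E
```

```text
clock: 11.03
position: [0.5562, 0.2668, 0.0186]
orientation: [[1.0, 0.0, 0.0], [0.0, -1.0, 0.0], [0.0, -0.0, -1.0]]
wrist_force: [-0.3, -0.0, -0.4]
gripper_width: 0.494
finger_force: 0.0
clock: 11.7
position: [0.5593, 0.268, 0.1655]
orientation: [[1.0, -0.0, 0.009], [-0.0, -1.0, 0.005], [0.009, -0.005, -1.0]]
wrist_force: [1.5, 0.9, 0.4]
gripper_width: 0.882
finger_force: 0.0
clock: 11.87
position: [0.5556, 0.2666, 0.158]
orientation: [[1.0, 0.0, -0.0], [0.0, -1.0, 0.0], [-0.0, -0.0, -1.0]]
wrist_force: [-0.6, 0.1, -0.6]
gripper_width: 0.988
finger_force: 0.0
```

View pics/r1.png

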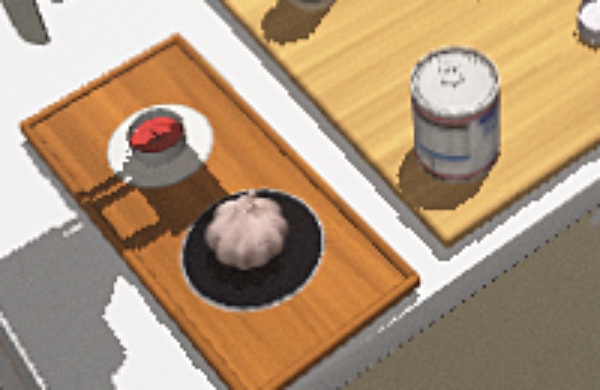

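The wooden tray is done: the red tealight is inside the white spot and the garlic inside the black spot. The tin is next.

```bash
python3 -m handwheel '[[[-0.065,0.075,0],0,93],[[-0.13,0.15,0],0,93],[[-0.2,0.225,0],0,93],[[-0.265,0.3,0],0,93],[[-0.335,0.3775,0],0,93],[[-0.335,0.3775,0],0,93],[[-0.335,0.3775,0],0,93],[[-0.335,0.3775,0],0,93]]' 
python3 -m handwheel '[[[0,0,0.05],0,93],[[0,0,0.12],0,93],[[0,0,0.18],0,93],[[0,0,0.23],0,93],[[0,0,0.265],0,93],[[0,0,0.265],0,93],[[0,0,0.265],0,93]]'
python3 -m handwheel '[[[0,0,0],0,50],[[0,0,0],0,50],[[0,0,0],0,50],[[0,0,0],0,50],[[0,0,0],0,50],[[0,0,0],0,50],[[0,0,0],0,50],[[0,0,0],0,50]]' 25
```

```text
clock: 12.58
position: [0.4223, 0.1159, 0.1576]
orientation: [[1.0, -0.0, -0.001], [-0.0, -1.0, -0.0], [-0.001, 0.0, -1.0]]
wrist_force: [0.8, 0.6, 0.6]
gripper_width: 1.001
finger_force: 0.0
clock: 13.17
position: [0.4221, 0.1162, 0.0511]
orientation: [[1.0, 0.001, -0.002], [0.001, -1.0, -0.001], [-0.002, 0.001, -1.0]]
wrist_force: [-0.6, -0.6, 1.0]
gripper_width: 0.999
finger_force: 0.0
clock: 13.83
position: [0.4222, 0.1157, 0.0526]
orientation: [[1.0, 0.0, 0.001], [0.0, -1.0, 0.0], [0.001, -0.0, -1.0]]
wrist_force: [-1.0, -1.1, 7.2]
gripper_width: 0.612
finger_force: 25.0
```

```bash
python3 -m handwheel '[[[0,0,-0.08],0,50],[[0,0,-0.16],0,50],[[0.03,0.05,-0.23],0,50],[[0.07,0.13,-0.25],0,50],[[0.11,0.22,-0.25],0,50],[[0.14,0.31,-0.25],0,50],[[0.166,0.4,-0.25],0,50],[[0.166,0.49,-0.25],0,50]]' 
python3 -m handwheel '[[[0,0.09,0],0,50],[[0,0.18,0],0,50],[[0,0.27,0],0,50],[[0,0.36,0],0,50],[[0,0.45,0],0,50],[[0,0.54,0],0,50],[[0,0.62,0],0,50],[[0,0.652,0],0,50]]'
python3 -m handwheel '[[[0,0,0],0,50],[[0,0,0],0,50],[[0,0,0.06],0,50],[[0,0,0.12],0,50],[[0,0,0.18],0,50],[[0,0,0.22],0,50],[[0,0,0.22],0,50],[[0,0,0.22],0,50]]'
```

```text
clock: 14.5
position: [0.4904, -0.0822, 0.1524]
orientation: [[1.0, 0.001, 0.002], [0.001, -1.0, -0.0], [0.002, 0.0, -1.0]]
wrist_force: [1.9, 0.1, -1.5]
gripper_width: 0.613
finger_force: 25.0
clock: 15.17
position: [0.4871, -0.3464, 0.1521]
orientation: [[1.0, -0.005, -0.0], [-0.005, -1.0, -0.002], [-0.0, 0.002, -1.0]]
wrist_force: [0.7, -0.4, -2.1]
gripper_width: 0.619
finger_force: 25.0
clock: 15.83
position: [0.4884, -0.339, 0.0637]
orientation: [[1.0, 0.002, -0.002], [0.002, -1.0, 0.002], [-0.002, -0.002, -1.0]]
wrist_force: [0.1, -0.6, -1.7]
gripper_width: 0.608
finger_force: 25.0
```

```bash
python3 -m handwheel '[[[0,0,0.02],0,50],[[0,0,0.035],0,50],[[0,0,0.043],0,50],[[0,0,0.043],0,50],[[0,0,0.043],0,50],[[0,0,0.043],0,65],[[0,0,0.043],0,80],[[0,0,0.043],0,93]]' 
python3 -m handwheel '[[[0,0,0],0,93],[[0,0,0],0,93],[[0,0,0],0,93],[[0,0,-0.06],0,93],[[0,0,-0.16],0,80],[[0,0,-0.26],0,68],[[0,0,-0.26],0,68],[[0,0,-0.26],0,68]]'
python3 -m handwheel '[[[0,0,0],0,68],[[0,0,0],0,68]]'
```

```text
clock: 16.5
position: [0.4886, -0.3413, 0.0473]
orientation: [[1.0, 0.0, 0.0], [0.0, -1.0, -0.0], [0.0, 0.0, -1.0]]
wrist_force: [0.4, -0.8, 0.8]
gripper_width: 0.78
finger_force: 0.0
clock: 17.17
position: [0.4896, -0.3419, 0.1534]
orientation: [[1.0, 0.0, 0.004], [0.0, -1.0, -0.002], [0.004, 0.002, -1.0]]
wrist_force: [0.9, 0.2, -0.2]
gripper_width: 0.77
finger_force: 0.0
clock: 17.33
position: [0.4878, -0.3406, 0.1498]
orientation: [[1.0, 0.0, -0.002], [0.0, -1.0, 0.001], [-0.002, -0.001, -1.0]]
wrist_force: [1.0, -0.3, 0.1]
gripper_width: 0.734
finger_force: 0.0
```

```bash
python3 -m handwheel '[[[-0.025,-0.08,0],0,68],[[-0.05,-0.16,0],0,68],[[-0.07,-0.24,0],0,68],[[-0.1,-0.33,0],0,68],[[-0.118,-0.407,0],0,68],[[-0.118,-0.407,0],0,68],[[-0.118,-0.407,0],0,68],[[-0.118,-0.407,0],0,68]]'
python3 - <<'E'
from h import *
print(state()['position'])
d=snapshot("scene");uv,b,_=blob(masks(d['img'])['green'],(325.5,178),12);print(uv,b,on(d,uv,.033))
cv2.imwrite('pics/t1.png',cv2.resize(d['img'][90:240,270:470][:,:,::-1],(800,600)))
E
```

```text
clock: 18.0
position: [0.4414, -0.1787, 0.1503]
orientation: [[1.0, 0.0, -0.001], [0.0, -1.0, -0.0], [-0.001, 0.0, -1.0]]
wrist_force: [0.4, -0.2, -0.3]
gripper_width: 0.73
finger_force: 0.0
[ 0.44135935 -0.1787349   0.15034188]
(326.1737089201878, 177.55868544600938) (319, 174, 15, 8) [ 0.44115375 -0.17949656  0.033     ]
```

View pics/t1.png

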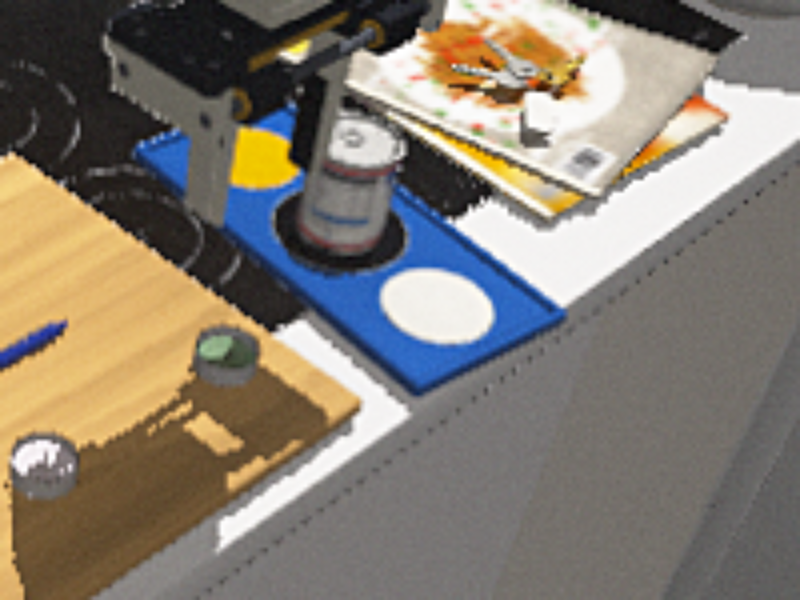

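The tin stands upright inside the black spot at about (345,200). The green tealight is at (225,355), where it was measured.

```bash
python3 -m handwheel '[[[0,0,0.1],0,68],[[0,0,0.2],0,68],[[0,0,0.26],0,68],[[0,0,0.3],0,68],[[0,0,0.316],0,68],[[0,0,0.316],0,68],[[0,0,0.316],0,68]]' 10
python3 -m handwheel '[[[0,0,0],0,30],[[0,0,0],0,30],[[0,0,0],0,30],[[0,0,0],0,30],[[0,0,0],0,30],[[0,0,0],0,30],[[0,0,0],0,30],[[0,0,0],0,30]]' 10
```

```text
clock: 18.63
position: [0.4412, -0.1792, 0.0246]
orientation: [[1.0, -0.001, -0.001], [-0.001, -1.0, -0.0], [-0.001, 0.0, -1.0]]
wrist_force: [0.2, -0.1, 0.5]
gripper_width: 0.734
finger_force: 0.0
clock: 19.3
position: [0.4416, -0.1784, 0.025]
orientation: [[1.0, 0.0, 0.001], [0.0, -1.0, -0.0], [0.001, 0.0, -1.0]]
wrist_force: [0.1, 0.0, 5.9]
gripper_width: 0.395
finger_force: 10.0
```

```bash
python3 -m handwheel '[[[0,0,-0.1],0,30],[[0,0,-0.2],0,30],[[-0.02,0.05,-0.25],0,30],[[-0.05,0.14,-0.25],0,30],[[-0.08,0.22,-0.25],0,30],[[-0.1,0.3,-0.25],0,30],[[-0.107,0.378,-0.25],0,30],[[-0.107,0.378,-0.25],0,30]]' 
python3 -m handwheel '[[[0,0,0],0,30],[[0,0,0],0,30],[[0,0,0.08],0,30],[[0,0,0.15],0,30],[[0,0,0.2],0,30],[[0,0,0.23],0,30],[[0,0,0.25],0,30],[[0,0,0.263],0,30]]'
python3 -m handwheel '[[[0,0,0],0,30],[[0,0,0],0,30],[[0,0,0],0,30]]'
```

```text
clock: 19.97
position: [0.3971, -0.3359, 0.1251]
orientation: [[1.0, -0.007, 0.001], [-0.007, -1.0, -0.004], [0.001, 0.004, -1.0]]
wrist_force: [-0.2, -0.1, -0.3]
gripper_width: 0.399
finger_force: 10.0
clock: 20.63
position: [0.3986, -0.3278, 0.0186]
orientation: [[1.0, 0.002, -0.001], [0.002, -1.0, 0.001], [-0.001, -0.001, -1.0]]
wrist_force: [0.3, 3.9, 13.3]
gripper_width: 0.399
finger_force: 10.0
clock: 20.88
position: [0.3989, -0.3296, 0.0201]
orientation: [[1.0, 0.001, 0.001], [0.001, -1.0, -0.001], [0.001, 0.001, -1.0]]
wrist_force: [0.3, -0.2, -0.3]
gripper_width: 0.397
finger_force: 10.0
```

```bash
python3 -m handwheel '[[[0,0,0],0,45],[[0,0,0],0,60],[[0,0,0],0,60],[[0,0,0],0,60],[[0,0,-0.06],0,60],[[0,0,-0.16],0,70],[[0,0,-0.26],0,80],[[0,0,-0.36],0,80]]' 
python3 -m handwheel '[[[0,0,-0.1],0,80],[[0.05,-0.09,-0.14],0,80],[[0.1,-0.18,-0.14],0,80],[[0.15,-0.27,-0.14],0,80],[[0.2,-0.36,-0.14],0,80],[[0.25,-0.45,-0.14],0,80],[[0.3,-0.54,-0.14],0,80],[[0.34,-0.63,-0.14],0,80]]'
python3 -m handwheel '[[[0.03,-0.09,0],0,80],[[0.06,-0.18,0],0,80],[[0.09,-0.27,0],0,80],[[0.13,-0.36,0],0,80],[[0.174,-0.464,0],0,80],[[0.174,-0.464,0],0,80],[[0.174,-0.464,0],0,80],[[0.174,-0.464,0],0,80]]'
python3 - <<'E'
from h import *
print(state()['position'])
d=snapshot("scene");e=snapshot("top")
cv2.imwrite('pics/j1.png',cv2.resize(d['img'][90:240,110:430][:,:,::-1],(800,375)))
E
```

```text
clock: 21.55
position: [0.3979, -0.3293, 0.1649]
orientation: [[1.0, -0.0, -0.001], [-0.0, -1.0, 0.001], [-0.001, -0.001, -1.0]]
wrist_force: [0.7, -0.4, -0.1]
gripper_width: 0.814
finger_force: 0.0
clock: 22.22
position: [0.5355, -0.0755, 0.2197]
orientation: [[1.0, 0.0, 0.001], [0.0, -1.0, -0.0], [0.001, 0.0, -1.0]]
wrist_force: [1.5, -0.3, -0.9]
gripper_width: 0.861
finger_force: 0.0
clock: 22.88
position: [0.6035, 0.1076, 0.219]
orientation: [[1.0, 0.001, -0.001], [0.001, -1.0, -0.001], [-0.001, 0.001, -1.0]]
wrist_force: [0.3, -0.6, -0.2]
gripper_width: 0.859
finger_force: 0.0
[0.60351222 0.1076234  0.21904246]
```

View pics/j1.png

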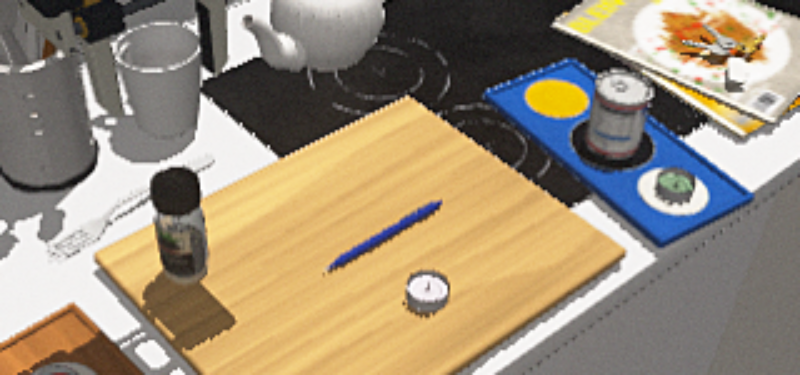

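The green tealight and tin are good, and the pen and white tealight are undisturbed. The jar is at about (180,225). I'll grasp it now.

```bash
python3 -m handwheel '[[[0,0,0.08],0,80],[[0,0,0.16],0,80],[[0,0,0.24],0,80],[[0,0,0.32],0,80],[[0,0,0.37],0,80],[[0,0,0.4],0,80],[[0,0,0.4],0,80],[[0,0,0.4],0,80]]' 
python3 -m handwheel '[[[0,0,0],0,35],[[0,0,0],0,35],[[0,0,0],0,35],[[0,0,0],0,35],[[0,0,0],0,35],[[0,0,0],0,35],[[0,0,0],0,35],[[0,0,0],0,35]]' 15
```

```text
clock: 23.65
position: [0.6041, 0.107, 0.0597]
orientation: [[1.0, -0.001, -0.0], [-0.001, -1.0, -0.0], [-0.0, 0.0, -1.0]]
wrist_force: [-0.2, -0.2, -0.2]
gripper_width: 0.858
finger_force: 0.0
clock: 24.32
position: [0.6041, 0.1083, 0.0596]
orientation: [[1.0, 0.0, 0.0], [0.0, -1.0, 0.0], [0.0, -0.0, -1.0]]
wrist_force: [-0.5, 0.6, 4.0]
gripper_width: 0.439
finger_force: 15.0
```

```bash
python3 -m handwheel '[[[0,0,-0.08],0,35],[[0,0,-0.16],0,35],[[0,0.05,-0.23],0,35],[[-0.01,0.13,-0.25],0,35],[[-0.02,0.22,-0.25],0,35],[[-0.03,0.31,-0.25],0,35],[[-0.04,0.4,-0.25],0,35],[[-0.05,0.49,-0.25],0,35]]' 
python3 -m handwheel '[[[0,0.09,0],0,35],[[0,0.18,0],0,35],[[-0.01,0.27,0],0,35],[[-0.01,0.36,0],0,35],[[-0.016,0.45,0],0,35],[[-0.016,0.54,0],0,35],[[-0.016,0.62,0],0,35],[[-0.016,0.662,0],0,35]]'
python3 -m handwheel '[[[0,0,0],0,35],[[0,0,0],0,35],[[0,0,0.06],0,35],[[0,0,0.12],0,35],[[0,0,0.18],0,35],[[0,0,0.22],0,35],[[0,0,0.22],0,35],[[0,0,0.22],0,35]]'
```

```text
clock: 24.98
position: [0.5834, -0.0895, 0.1593]
orientation: [[1.0, 0.0, -0.0], [0.0, -1.0, -0.0], [-0.0, 0.0, -1.0]]
wrist_force: [0.6, -0.1, -0.9]
gripper_width: 0.439
finger_force: 15.0
clock: 25.65
position: [0.5762, -0.3578, 0.159]
orientation: [[1.0, -0.004, -0.001], [-0.004, -1.0, -0.002], [-0.001, 0.002, -1.0]]
wrist_force: [-0.5, -0.3, -1.4]
gripper_width: 0.436
finger_force: 15.0
clock: 26.32
position: [0.5779, -0.3504, 0.0708]
orientation: [[1.0, 0.002, -0.002], [0.002, -1.0, 0.002], [-0.002, -0.002, -1.0]]
wrist_force: [0.3, 0.5, -0.3]
gripper_width: 0.438
finger_force: 15.0
```

```bash
python3 -m handwheel '[[[0,0,0.02],0,35],[[0,0,0.035],0,35],[[0,0,0.043],0,35],[[0,0,0.043],0,35],[[0,0,0.043],0,35],[[0,0,0.043],0,50],[[0,0,0.043],0,65],[[0,0,0.043],0,75]]' 
python3 -m handwheel '[[[0,0,0],0,75],[[0,0,0],0,75],[[0,0,0],0,75],[[0,0,-0.06],0,75],[[0,0,-0.16],0,75],[[0,0,-0.26],0,75],[[0,0,-0.36],0,75],[[0,0,-0.46],0,75]]'
python3 -m handwheel '[[[0,-0.1,0],0,75],[[0,-0.2,0],0,75],[[0,-0.3,0],0,75],[[0,-0.4,0],0,75],[[0,-0.5,0],0,75],[[0,-0.5,0],0,75],[[0,-0.5,0],0,75],[[0,-0.5,0],0,75]]'
python3 - <<'E'
from h import *
d=snapshot("scene");e=snapshot("top")
cv2.imwrite('pics/f1.png',cv2.resize(np.vstack([d['img'][90:330,70:430],e['img'][130:260,100:460]])[:,:,::-1],(580,596)))
E
```

```text
clock: 26.98
position: [0.5779, -0.353, 0.0546]
orientation: [[1.0, 0.0, 0.001], [0.0, -1.0, -0.0], [0.001, 0.0, -1.0]]
wrist_force: [-0.4, -0.3, 0.2]
gripper_width: 0.608
finger_force: 0.0
clock: 27.65
position: [0.5773, -0.3525, 0.2401]
orientation: [[1.0, 0.0, -0.0], [0.0, -1.0, 0.0], [-0.0, -0.0, -1.0]]
wrist_force: [0.4, -0.1, -0.8]
gripper_width: 0.804
finger_force: 0.0
clock: 28.32
position: [0.5777, -0.1531, 0.2384]
orientation: [[1.0, 0.001, 0.0], [0.001, -1.0, -0.001], [0.0, 0.001, -1.0]]
wrist_force: [0.2, -0.7, 0.1]
gripper_width: 0.807
finger_force: 0.0
```

View pics/f1.png

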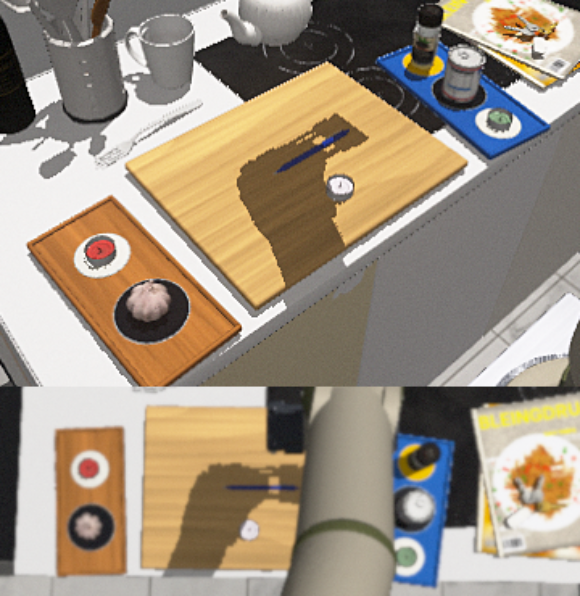

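All five items stand upright inside their spots: garlic (150,300), red tealight (100,250), jar (425,50), tin (462,75) and green tealight (498,122). The pen and white tealight haven't moved, and the arm is clear.

```bash
python3 -c "
from station import finish_job
print(finish_job())"
```

```text
the job is handed in; nothing more can be done
None
```

Both trays are made up as asked and the job is handed in: all five items stood upright inside their spots in the final pictures, with the pen and white tealight left where they were, at about 28 s of the 136 s allowed.

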